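# Check two power modules in the plunger-operated bench checker

### The job

Take the red and the green power module and set each one down gently, upright and flat, in the checker tray of its own colour. With both loaded, push the checker's yellow spring plunger all the way down to its stop, hold it there for a second, then let it come back up. Leave the modules lying in their trays and leave the grey module, the solder spool and the screwdriver where they are.

Things in the scene. Friction and masses are not known exactly. Their poses are not given: they have to be found in the camera images.
- module_red: loose red plastic power module, a block 100 long (own x) x 44 wide (own y) x 50 high (own z), about 0.15-0.3 kg, flat smooth sides, black terminal strips at both ends of its top and a white label; starts upright. Origin: centre of its underside. Either end may point either way.
- module_green: loose green plastic power module, a block 76 long (own x) x 56 wide (own y) x 50 high (own z), about 0.15-0.3 kg, flat smooth sides, black terminal strips at both ends of its top and a white label; starts upright. Origin: centre of its underside. Either end may point either way.
- tray_red: open red tray fixed on the checker's base: outside 122 (own x) x 66 (own y) x 16 high, walls and floor 5 thick (inner floor 29 and wall tops 40 above the table), inside 112 x 56: the red module (100 x 44) fits with 6 to spare all round, long side along the tray's x. Origin: centre of its underside, 24 above the table. The trays' ends of the checker may be swapped.
- tray_green: open green tray fixed on the checker's base: outside 98 (own x) x 78 (own y) x 16 high, walls and floor 5 thick (inner floor 29 and wall tops 40 above the table), inside 88 x 68: the green module (76 x 56) fits with 6 to spare all round, long side along the tray's x. Origin: centre of its underside, 24 above the table. The trays' ends of the checker may be swapped.
- checker: the checker's fixed black base, 150 (own x) x 320 (own y) x 24 high, the plunger standing at its centre and the two trays centred 110 to either side of it along own y, their axes parallel to the base's. Origin: centre of its underside on the table.
- plunger_top (a point): centre of the top of the plunger's yellow mushroom head (54 diameter, flat on top for 48, 92 above the table when up), straight above the checker's origin; moves with the head, which sits over a 38-wide aluminium collar.
- plunger (a joint): how far the plunger is pressed straight down, in m: 0 up, 0.018 at its stop. The spring needs about 4.5 N to start and 12.6 N at the stop; it comes back up by itself when let go.
- module_grey: loose grey power module of another type, 90 x 50 x 50 high, not to be used. Origin: centre of its underside.
- spool: solder spool standing on end, 66 diameter x 50 high, 0.4 kg, white rims, metal wire. Origin: centre of its underside.
- screwdriver: screwdriver with an orange handle, 190 long, lying across in front of the robot. Origin: about mid-length, underside.
There are look-alikes about, which are no part of the job. There is more than one size of the module_red; the one meant has the size given above.

How it is judged:
By the outcome, as a careful person would: the job done as asked, in the order asked, and still so for the second after the job is handed in, with the robot touching nothing.
It also fails if it takes over 66 s, if anything falls off the work surface, if the arm or the gripper's body presses on something with over 40 N, if the wrist force passes 120 N, or if a joint passes its speed limit or range.

### The arm

A 6-joint arm with a two-finger parallel gripper is mounted at the origin on the work surface. World frame = base frame: x ahead of the robot, y to its left, z up, the work surface at z = 0. Lengths are in mm, angles in rad, forces in N, time in s.
With the tool pointing down it reaches from about 350 to 775 mm from the base axis. Payload 5.5 kg.
Tool frame: the origin (TCP) lies on the front face of the gripper's body, between the roots of the fingers; the fingertips stand 73 mm ahead of it and the grasp point (between the pads) lies ahead of it (env.hold_point_z is the z of the grasp point in the tool frame, in mm); z points along the fingers, y is the line along which they close (so a half turn about z gives the same grasp; the last joint's range is limited). The gripper opens to 85 mm and grips with 20 to 120 N. Pads are 22 mm wide; open, the fingers measure 114 mm over their backs; the gripper's body (76 mm by 85 mm) begins 54 mm behind the grasp point. The pads swing forward as they close: fully open they stand 13 mm farther back than shut.
Start: joints at [1.091, 0.313, 0.046, 1.304, 0, 1.431], TCP at [191.669, 542.15, 303.923] pointing down, gripper open.
Joint ranges: [-2.76, 2.76], [-0.86, 1.69], [-1.03, 1.26], [-2.2, 2.34], [-1.47, 1.5], [-3.14, 3.14]. Speed limits (rad/s): [2.57, 2.57, 3.14, 3.14, 3.14, 3.14].

### API

Orientations are given as a unit quaternion [x, y, z, w].
In Python, from cell import env, ungrasp, grasp, kinematics, get_state, viewer gives the robot as it stands. Calls block until the motion is done:
- env.move_to(position, orientation): joint-space move of the TCP to a pose.
- env.move_l(position, speed=150, frame=None, force_limit=None): straight line of the TCP; frame=None keeps the orientation; speed is the mean speed in mm/s. With force_limit (N) it stops when the force on the tool has changed by that much, and returns True; else False.
- env.movej(angles): joint-space move.
- ungrasp() and grasp(): open the fingers fully, or close them until they stop; the grip force is fixed at half the most.
- env.wait(seconds).
- kinematics.solve_ik(position, orientation): joint angles nearest the present ones, or None.
- get_state(): the state.
- viewer.grab_frame(name): name is "scene" or "top"; returns a dict with "pixels" (480x640x3 uint8, blue, green, red), "range_z" (480x640 float32, mm along the optical axis (not along the pixel's ray), 0 where there is no reading), "fx", "fy", "cx", "cy" (pixels), "cam_to_world" (4x4, takes a point from camera to world coordinates). Camera axes: x right, y up, looking along -z (the intrinsics and any distortion apply to the point x, -y, -z); pixel columns grow to the right and rows downward; lengths in mm; the calibration is good to about 2 mm. A picture is of the moment at which its call begins.
A pose or a line that the arm cannot do raises env.PlanningError and nothing moves.
- env.close_job(): hands the job in; it is judged then, once.
The state is a dict: "time_s": time; "joint_pos": joint angles; "qd": joint speeds; "joint_torque": joint torques, N m; "ee_pos": TCP position; "orientation": TCP orientation; "contact_force": force on the tool from outside, world axes, zero at the start; "torque": the same for the moment, N m; "width": finger opening in mm; "finger_force": force on a finger pad.
Only numpy, scipy, OpenCV 4.12 (cv2) and the standard library are available. Lean on these libraries where they do the work, as an engineer would, in place of code of your own. Each camera call takes 0.05 s, during which the arm holds its last target. There are 200 camera calls.

## Working session

There is one attempt and no reset: what is moved stays moved. The work goes in short steps, each a Python script; the robot and the scene stay as the last script left them, time stands still between calls to the robot, and variables do not carry over. Pictures are saved under pics/ and viewed, at most 10 in all, crops included, and the job is handed in when it is done.

```bash
mkdir -p pics; ls; cat > h.py <<'E'
import numpy as np, cv2
from cell import env, ungrasp, grasp, kinematics, get_state, viewer
def shot(name,save=None):
    f=viewer.grab_frame(name)
    if save: cv2.imwrite(f'pics/{save}.png',f['pixels']); np.savez(f'pics/{save}.npz',**f)
    return f
def cloud(f):
    z=f['range_z']; v,u=np.mgrid[:z.shape[0],:z.shape[1]]
    P=np.stack([(u-f['cx'])/f['fx']*z,-(v-f['cy'])/f['fy']*z,-z,np.ones_like(z)],-1)
    W=P@np.asarray(f['cam_to_world']).T
    W[z<=0]=np.nan
    return W[...,:3]
E
python3 - <<'E'
from h import *
for n in ('top','scene'):
    f=shot(n,n+'0'); print({k:f[k] for k in f if k not in('pixels','range_z')})
print(env.hold_point_z,get_state())
E
```

```text
pics
{'fx': 463.8091419136394, 'fy': 463.8091419136394, 'cx': 325.6198115845036, 'cy': 241.41071363225447, 'cam_to_world': array([[-2.45945003e-03,  9.89103219e-01, -1.47203173e-01,
         3.36549458e+02],
       [-9.99954139e-01, -1.07004537e-03,  9.51713126e-03,
         2.99330428e+00],
       [ 9.25591109e-03,  1.47219828e-01,  9.89060489e-01,
         1.25969004e+03],
       [ 0.00000000e+00,  0.00000000e+00,  0.00000000e+00,
         1.00000000e+00]])}
{'fx': 475.4679562189715, 'fy': 475.4679562189715, 'cx': 326.582287545547, 'cy': 244.64409097916104, 'cam_to_world': array([[-7.22341000e-01, -5.59628042e-01,  4.06251074e-01,
         9.87991969e+02],
       [ 6.91536730e-01, -5.83998409e-01,  4.25115053e-01,
         4.90746348e+02],
       [-6.56323906e-04,  5.88015572e-01,  8.08849341e-01,
         1.03558592e+03],
       [ 0.00000000e+00,  0.00000000e+00,  0.00000000e+00,
         1.00000000e+00]])}
53.900000000000006 {'time_s': 0.1, 'joint_pos': array([1.09140030e+00, 3.13906155e-01, 4.50937278e-02, 1.30361503e+00,
       1.04913328e-05, 1.43119227e+00]), 'qd': array([ 0.00119413, -0.00203945,  0.00267181, -0.00136479, -0.00093658,
       -0.00071619]), 'joint_torque': array([ 2.13553081e-03, -4.81726062e+01,  2.99245012e+01,  1.27118756e-02,
       -1.66647692e-04,  2.20287046e-05]), 'ee_pos': array([191.49135742, 541.81294258, 303.10931448]), 'orientation': array([ 1.69079778e-01,  9.85602031e-01, -7.75218092e-04, -2.53403740e-04]), 'contact_force': array([ 0.53968236,  0.14796525, -0.05841548]), 'torque': array([-0.00264463, -0.0180795 ,  0.00919879]), 'finger_force': 0.0, 'width': 85.23666562358676}
```

View pics/top0.png

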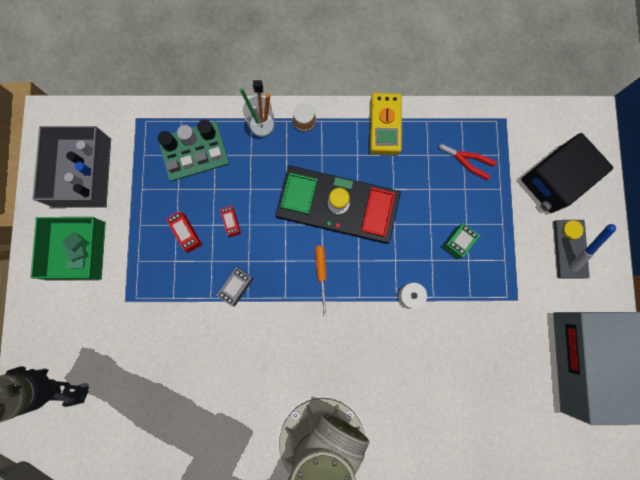

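View pics/scene0.png

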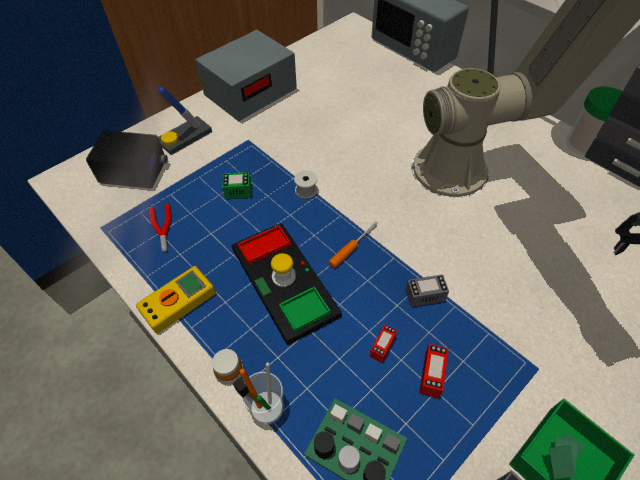

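Top view candidates for red: large red (184,231) and small red (230,221). The red tray (378,210) and the pliers (475,160) are also red. For green: module (462,241), with the green tray (298,193), bin (69,248) and PCB (195,150) as look-alikes. By size I choose red (184,231) and green (462,241), and will check both by measurement and a crop.

```bash
cat >> h.py <<'E'
def rect(f,uv,r,zlo,zhi,hue=None):
    """min-area rectangle (x,y, long,short, yaw of long side, median z) of the points near pixel uv in a height band"""
    W=cloud(f); m=(W[...,2]>zlo)&(W[...,2]<zhi)
    if hue:
        h=cv2.cvtColor(f['pixels'],cv2.COLOR_BGR2HSV)
        c=(np.abs((h[...,0].astype(int)-hue+90)%180-90)<14)&(h[...,1]>120)&(h[...,2]>40); m&=c
    g=np.zeros(m.shape,bool); g[max(0,uv[1]-r):uv[1]+r,max(0,uv[0]-r):uv[0]+r]=1
    n,l,s,_=cv2.connectedComponentsWithStats((m&g).astype(np.uint8))
    k=1+np.argmax(s[1:,4]); P=W[l==k]
    (x,y),(a,b),t=cv2.minAreaRect(P[:,:2].astype(np.float32))
    if a<b: a,b,t=b,a,t+90
    t=(np.radians(t)+np.pi/2)%np.pi-np.pi/2
    return np.round([x,y,a,b,t,np.median(P[:,2]),len(P)],3)
E
python3 - <<'E'
from h import *
F={n:dict(np.load(f'pics/{n}0.npz')) for n in('top','scene')}
T=dict(red=((184,231),(435,370)),small=((230,221),(384,343)),green=((462,241),(237,185)),grey=((235,287),(428,290)),spool=((413,295),(306,183)))
np.set_printoptions(suppress=True)
for k,(a,b) in T.items():
    for n,uv in(('top',a),('scene',b)): print(k,n,rect(F[n],uv,32,42,60))
for n,uv in(('top',(378,210)),('scene',(264,243))): print('trayR',n,rect(F[n],uv,40,26,48,0))
for n,uv in(('top',(298,193)),('scene',(305,309))): print('trayG',n,rect(F[n],uv,40,26,48,65))
for n,uv in(('top',(339,198)),('scene',(282,265))): print('plunger',n,rect(F[n],uv,20,84,110)); 
for n,uv in(('top',(338,205)),('scene',(285,282))): print('base',n,rect(F[n],uv,90,15,110))
for n,uv in(('top',(320,265)),('scene',(345,252))): print('screw',n,rect(F[n],uv,40,8,50))
im=F['top']['pixels']; c=np.hstack([cv2.resize(im[196:266,160:260],(400,280),interpolation=3),cv2.resize(im[206:276,412:512],(400,280),interpolation=3)])
cv2.imwrite('pics/crop.png',c)
E
```

```text
red top [546.967 371.649 101.067  44.748   0.545  50.728 638.   ]
red scene [547.476 369.596 101.195  44.491   0.542  50.683 934.   ]
small top [585.055 250.342   7.987   2.835   1.567  42.986   4.   ]
small scene [550.234 251.238   4.754   0.023  -0.651  42.783   3.   ]
green top [ 520.836 -371.527   76.972   56.32    -0.669   50.507  614.   ]
green scene [ 521.244 -373.64    75.703   61.466   -0.659   50.299  430.   ]
grey top [399.322 231.14   89.744  50.569  -0.585  50.786 683.   ]
grey scene [400.427 228.953  90.68   53.661  -0.589  50.641 718.   ]
spool top [ 374.571 -236.329   65.5     64.859    0.508   50.403  515.   ]
spool scene [ 374.867 -238.977   67.63    65.329    1.362   50.36   329.   ]
trayR top [ 596.672 -151.474  143.975   82.425   -0.182   30.366 1091.   ]
trayR scene [ 599.633 -154.785  142.415   85.647   -0.229   30.381 1114.   ]
trayG top [653.501  64.66  102.779  79.774  -0.235  30.611 972.   ]
trayG scene [ 649.85    59.722  102.613   87.716   -0.234   30.102 1286.   ]
plunger top [625.609 -43.182  51.844  51.459   1.561  91.805 328.   ]
plunger scene [627.422 -43.062  52.383  50.921   1.311  91.711 342.   ]
base top [ 626.082  -42.365  320.167  151.763    1.334   26.345 6286.   ]
base scene [ 626.292  -44.369  321.857  151.372    1.333   26.681 6589.   ]
screw top [431.377   2.929 156.52   25.405   0.081  22.61  378.   ]
screw scene [565.728   8.844 112.271  54.043   0.844  24.352 398.   ]
```

View pics/crop.png

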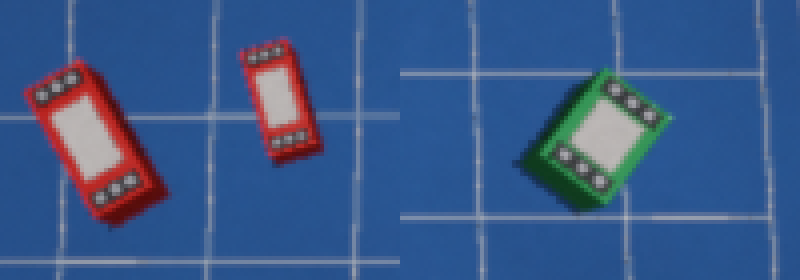

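The crop and measurement confirm the choice. Red at crop (95,140) measures 101×45×50, while the other is smaller and lower. Green at crop (605,140) measures 77×56×50. Checker centre is (626.2,-43.3), own x yaw -0.237, with green on the +y side and red on the -y side.

```bash
cat >> h.py <<'E'
H=89.  # TCP above module underside: fingertips >=16 above it, clear of tray walls (11)
CK=np.array([626.2,-43.3]); A=1.3335; D=np.array([np.cos(A),np.sin(A)])
def down(xy,z,psi):
    """tool-down quaternion with tool y at angle psi (or psi+pi), the one nearest the present joints"""
    q0=get_state()['joint_pos']; best=None
    for p in(psi,psi+np.pi):
        a=(p+np.pi/2)/2; o=[np.cos(a),np.sin(a),0,0]
        q=kinematics.solve_ik([*xy,z],o)
        if q is not None:
            c=np.abs(np.array(q)-q0)[1:].max()
            if best is None or c<best[0]: best=(c,o)
    return best[1]
def pick(xy,psi,zt=230):
    env.move_to([*xy,zt],down(xy,zt,psi))
    env.move_l([*xy,H+40],200); hit=env.move_l([*xy,H],80,force_limit=10)
    grasp(); s=get_state(); print('pick',hit,s['ee_pos'],s['width'],s['finger_force'],s['time_s'])
    env.move_l([*xy,zt],200)
def place(xy,psi,zt=230):
    env.move_to([*xy,zt],down(xy,zt,psi)); print('held',get_state()['width'])
def lower(xy,zt=230):
    env.move_l([*xy,29+H+8],150); env.wait(.2)
    hit=env.move_l([*xy,29+H-4],15,force_limit=3.5); s=get_state()
    print('set',hit,s['ee_pos'],s['contact_force'],s['time_s'])
    ungrasp(); env.move_l([*xy,zt],150)
E
python3 - <<'E'
from h import *
pick((547.2,370.6),.543+np.pi/2)
place(CK-110*D,A)
print(get_state()['ee_pos'],get_state()['time_s']); shot('scene','held1')
f=shot('top','held1t')
E
```

```text
pick False [547.58290784 370.89718701  89.76403941] 43.27749316511351 63.05431008338928 3.3667
held 42.84884645305705
[ 600.57898911 -149.1325983   229.97734146] 6.1167
```

View pics/held1.png

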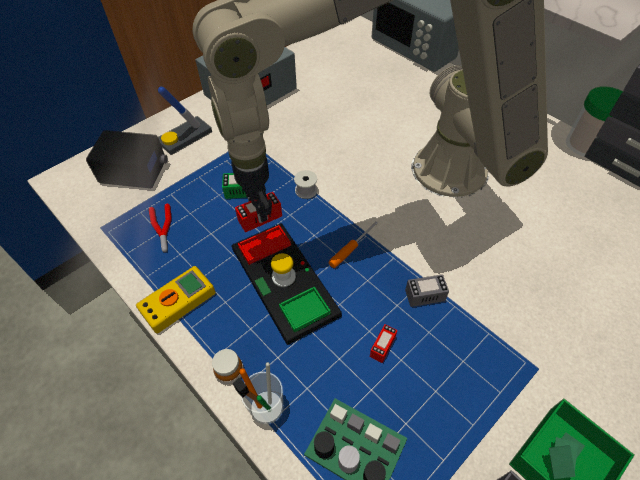

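The red module hangs level at (258,212), over the red tray at (264,243). Lowering it.

```bash
python3 - <<'E'
from h import *
np.set_printoptions(suppress=True,precision=2)
lower(CK-110*D)
pick((521.,-372.6),-.664+np.pi/2)
place(CK+110*D,A)
f=shot('top','held2'); g=shot('scene','held2s')
for n,x,uv in(('top',f,(378,210)),('scene',g,(264,235))):
    r=rect(x,uv,40,70,90); print(n,r,(r[:2]-CK)@np.array([[D[1],D[0]],[-D[0],D[1]]]))
print('yaw tray',A-np.pi/2,get_state()['time_s'])
cv2.imwrite('pics/h2.png',np.hstack([f['pixels'][130:330,230:430],g['pixels'][150:350,200:400]]))
E
```

```text
set True [ 600.33 -150.25  118.75] [0.09 1.18 4.69] 7.8
pick False [ 521.46 -373.1    89.97] 54.99709903101101 65.30040621757507 11.8167
held 55.38002290115477
top [ 600.03 -147.87  100.4    44.12   -0.23   79.59  645.  ] [  -0.85 -107.79]
scene [ 602.55 -151.22   95.39   48.55   -0.24   79.22  555.  ] [   2.38 -110.46]
yaw tray -0.23729632679489665 14.4417
```

View pics/h2.png

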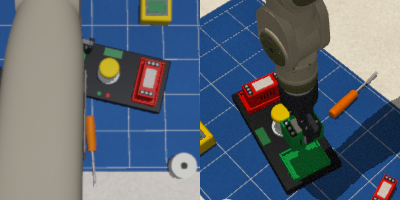

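Red sits flat in its tray: crop (150,82), top at z≈79.5, yaw aligned. Green hangs over its own tray. Next: set green down, then press the plunger.

```bash
python3 - <<'E'
from h import *
np.set_printoptions(suppress=True,precision=2)
lower(CK+110*D); grasp()
env.move_to([*CK,230],down(CK,230,A))
f=shot('scene','preA')
r=rect(f,(305,305),45,70,90); print('green',r,(r[:2]-CK)@np.array([[D[1],D[0]],[-D[0],D[1]]]))
env.move_l([*CK,175],150); env.wait(.2); print(get_state()['contact_force'],get_state()['width'])
hit=env.move_l([*CK,138],20,force_limit=22); s=get_state(); print('press',hit,s['ee_pos'],s['contact_force'])
for _ in range(3): env.wait(.45); s=get_state(); print(s['ee_pos'],s['contact_force'],s['time_s'])
g=shot('scene','press')
print('plunger',rect(g,(282,268),25,60,110,27))
cv2.imwrite('pics/p.png',np.hstack([cv2.resize(x['pixels'][190:350,220:360],(400,457),interpolation=2) for x in(f,g)]))
E
```

```text
set True [652.05  63.66 118.99] [-0.32  0.54  5.04] 16.0167
green [651.89  63.85  78.12  57.87  -0.22  79.5  757.  ] [ -0.22 110.18]
[-0.03  0.66 -0.54] -0.28170215127914766
press True [626.17 -43.29 147.38] [-3.12  0.06 11.81]
[626.16 -43.28 147.78] [-4.14  0.44 11.96] 21.2083
[626.15 -43.27 147.79] [-3.55  0.34 11.32] 21.6583
[626.16 -43.26 147.81] [-3.95  0.72 10.76] 22.1083
plunger [632.68 -40.72  52.34  38.72  -0.98  73.73 227.  ]
```

View pics/p.png

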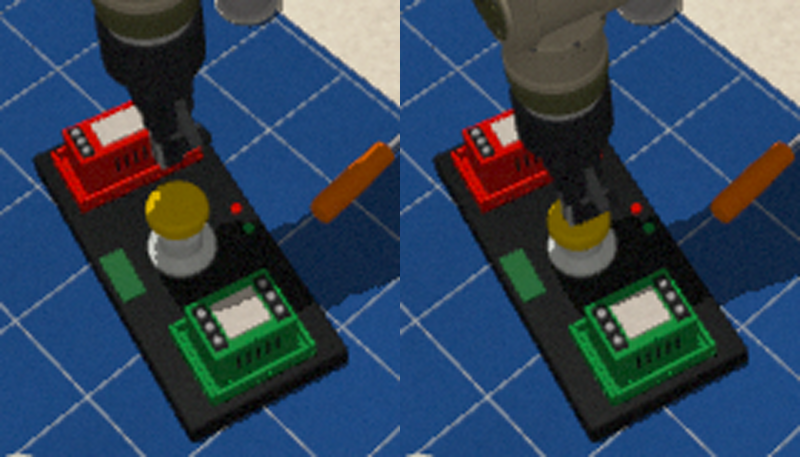

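Both modules are flat in their trays, and the plunger head is down at about 73.7. The force settled at 11–12 N, under the 12.6 N at the stop, so I'll press a bit further and hold.

```bash
python3 - <<'E'
from h import *
np.set_printoptions(suppress=True,precision=2)
z=147.6
for i in range(10):
    env.move_l([*CK,z],10,force_limit=15); env.wait(.15); s=get_state(); print(z,s['ee_pos'][2],s['contact_force'])
    if s['contact_force'][2]>19: break
    z-=.4
env.wait(1.3); s=get_state(); print(s['ee_pos'],s['contact_force'],s['time_s'])
env.move_l([*CK,172],40); env.move_l([*CK,300],150)
env.move_to([420,60,320],down((420,60),320,A)); env.wait(.5)
f=shot('top','end'); g=shot('scene','ends')
M=np.array([[D[1],D[0]],[-D[0],D[1]]])
for k,uv in(('R',(378,210)),('G',(298,193))): r=rect(f,uv,40,70,88); print(k,r,(r[:2]-CK)@M)
print('plunger',rect(g,(282,268),25,60,110,27),get_state()['time_s'])
cv2.imwrite('pics/end_v.png',g['pixels'])
E
```

```text
147.6 149.2157098441731 [-3.37  0.35  9.97]
147.2 148.8431809380384 [-3.57  0.53 10.95]
146.79999999999998 148.46022693789962 [-4.55  0.19 11.84]
146.39999999999998 148.0935757969607 [-3.33  0.16 10.71]
145.99999999999997 147.74006915416567 [-3.7   1.35 10.85]
145.59999999999997 147.35889205662932 [-3.82  1.58 11.72]
145.19999999999996 146.96556404272812 [-3.76 -0.3  12.43]
144.79999999999995 146.6660203323676 [-4.56  1.3  12.68]
144.39999999999995 146.63816680260848 [-5.06  0.38 14.82]
143.99999999999994 146.62671013472905 [-5.41  1.32 15.63]
[626.21 -43.28 146.58] [-5.29  0.09 15.99] 27.525
R [ 599.72 -147.62  100.28   43.88   -0.24   79.25  643.  ] [  -1.22 -107.62]
G [652.04  65.64  77.61  56.1   -0.23  79.74 616.  ] [ -0.49 111.97]
plunger [626.87 -43.12  52.84  50.61   0.14  91.53 369.  ] 30.9
```

View pics/end_v.png

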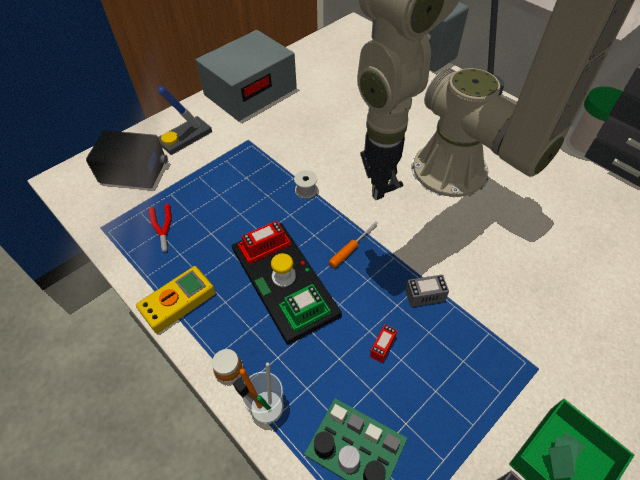

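The final picture shows red (265,240) and green (305,303) flat in their trays, the plunger (282,265) back up, and nothing else moved. At the stop (TCP z 146.6) the force rose with no further travel, and it was held there 1.3 s.

```bash
python3 -c "
from h import *
print(env.close_job())"
```

```text
the job is handed in; nothing more can be done
None
```

Job handed in at about 31 s: both modules lie flat in their own trays, and the plunger was pressed to its stop, held for 1.3 s and is back up; the grey module, spool and screwdriver were not touched.

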